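Stow the charged large battery

ROBOT

A 6-joint arm with a two-finger parallel gripper is mounted at the origin on the work surface. World frame = base frame: x ahead of the robot, y to its left, z up, the work surface at z = 0. Lengths are in m, angles in rad, forces in N, time in s.
With the tool pointing down it reaches from about 0.35 to 0.975 m from the base axis. Payload 4.9 kg.
Tool frame: the origin (TCP) lies midway between the tips of the shut fingers; the grasp point (between the pads) lies 19 mm behind it; z points along the fingers, y is the line along which they close (so a half turn about z gives the same grasp; the last joint's range is limited). The gripper opens to 85 mm and grips with 20 to 120 N. Pads are 22 mm wide; open, the fingers measure 114 mm over their backs; the gripper's body (76 mm by 85 mm) begins 54 mm behind the grasp point. The pads swing forward as they close: fully open they stand 13 mm farther back than shut.
Start: joints at [1.163, 0.053, 1.613, -0, 1.476, -0.119], TCP at [0.178, 0.599, 0.204] pointing down, gripper open.
Joint ranges: [-3.01, 3.01], [-1.01, 2.22], [0.06, 2.58], [-1.02, 4.17], [0.09, 2.62], [-3.14, 3.14]. Speed limits (rad/s): [2.57, 2.57, 3.14, 3.14, 3.14, 3.14].

INTERFACE

Orientations are given as a rotation vector (axis times angle).
In Python, from station import ctrl, optics, job gives the robot as it stands.
- The arm moves only by the shell command python3 -m jog 'ROWS' [OPENING] [FORCE]. ROWS is JSON, a list of rows, each a list of 2 entries, a list of its own where there are three numbers: the shift along the tool's x, y, z in m, then the turn, a rotation vector about the tool's x, y, z in rad. A call has 1 to 5 rows; each row is the pose to reach, as a shift and turn from the pose commanded when the call began, along the tool's axes at that moment; what a row does not reach only later rows make up. A row lasts 1/10 s, in which the tool goes at most 50 mm and 8.59 degrees, less where a joint would pass 70% of its speed; a pose out of reach is approached as far as the arm can. A call with a gripper value outside its range is refused whole. OPENING is the opening, from 0 (shut) to 1 (fully open), set as the call begins (- or left out, the last holds). The fingers move at their own pace and stop on an object; FORCE is the grip in N (left out, the last holds). Time passes only in rows, so rows that repeat a pose let the fingers close. It gives the time, the measured TCP pose, the force, the opening and the grip force at its end, in the units of the state.
- ctrl.get_obs(): the state, without advancing time (a new reading comes with each control period).
- optics.get_image(name): name is "side" or "top" or "wrist"; returns a dict with "image" (384x512x3 uint8, blue, green, red), "fx", "fy", "cx", "cy" (pixels), "rvec" (rotation vector, rad) and "tvec" (3), from world to camera coordinates, as OpenCV has them; the wrist camera has in their place "mount" (4x4, takes a point from camera to tool coordinates, whose origin is the TCP and whose axes are the flange's). Camera axes: x right, y down, z forward; pixel columns grow to the right and rows downward; lengths in m; the calibration is good to about 2 mm. The wrist camera is an equidistant fisheye: a pixel r from the principal point sees the ray r / f radians off the axis. A picture is of the moment at which its call begins: read the wrist's pose just before it. There is no depth.
- job.finish_job(): hands the job in; it is judged then, once.
The state is a dict: "t": time; "q": joint angles; "dq": joint speeds; "effort": joint torques, N m; "tool_pos": TCP position; "tool_rot": TCP orientation; "contact_force": force on the tool from outside, world axes, zero at the start; "wrist_torque": the same for the moment, N m; "opening": finger opening in m; "grip_force": force on a finger pad.
Only numpy, scipy, OpenCV 4.12 (cv2) and the standard library are available. Lean on these libraries where they do the work, as an engineer would, in place of code of your own. Each camera call takes 0.05 s, during which the arm holds its last target. There are 200 camera calls.

TASK

The large battery pack on the charger is full: pinch in its two snap tabs and, keeping them pressed, lift it straight out of its sloping bay without forcing the latch. Stand it gently upright in a free pocket of the storage rack, stem down and fully home, and let go. Leave the other packs and everything else on the bench as they are.

Things in the scene. Friction and masses are not known exactly. Their poses are not given: they have to be found in the camera images.
- charger: Fixed dark two-bay battery charger, 170 mm wide (y), 105 mm high at the back. Origin on the bench below the middle of its sloping top; the front (-x) looks roughly to the robot. The top, 116 mm long, slopes 30 deg down to the front; both bays are square to it: the way out of a bay is (-0.5, 0, 0.866) in the charger's frame. Bays lie 76 mm apart along y, a pack in each.
- bay0 (a point): Centre of the mouth of the bay at the charger's -y side, in the plane of the sloping top, 76 mm above the bench; axes are the charger's (not sloped). Mouth 43 mm up the slope by 33 mm along y, in a 6 mm plate whose underside catches the barbs; 1.5 mm play round a stem.
- bay1 (a point): The same for the bay at the charger's +y side.
- large_pack: The pack to move: the thicker (58 mm against 38) and taller of the two on the charger, in either bay. Black plastic, grey band, up to 0.5 kg. Origin: centre of the stem's foot; z from stem to cap; x across the snap tabs. Stem 40 (x) by 30 (y), z 0 to 34; flange 52 (x), z 34 to 37; body 46 (x) by 58 (y) up to z = 84. In the bay, z lies along the bay's axis, the flange on the sloping top.
- large_tabs (a point): Point midway between the large pack's two snap tabs, 62 mm up z from its origin (28 mm above the sloping top); axes are the pack's. A grey ribbed button on each of the +x and -x faces, 20 mm along y by 24 mm along z, centred at this height; 60 mm over both buttons at rest, 48 mm with both fully in.
- large_pack_tab_a (a joint): Inward travel of the large pack's tab on its -x face: 0 sprung out, 0.006 m fully in; spring 3.6 N to start, 7 N fully in. The button carries a barb beside the stem (50 mm over both barbs at rest, z = 20 to 27) that hooks under the bay's mouth; fully in frees it.
- large_pack_tab_b (a joint): The same for the tab on its +x face.
- slim_pack: Smaller pack in the charger's other bay, still charging: stays there. Frame, stem, flange and tabs as the large pack's; body 46 (x) by 38 (y) up to z = 77.
- rack: Fixed grey storage rack, a block 86 (x) by 196 (y) by 36 mm high with three pockets in a row along y, 64 mm apart. Origin at the centre of its underside, z up. Each pocket, 62 (x) by 42 (y) and 32 deep, takes a pack's stem upright, tabs facing the rack's +x and -x; the foot then stands on the pocket floor, the flange 2 mm above the block.
- pocket0 (a point): Centre of the floor of the pocket at the rack's -y end, 4 mm above the bench: occupied by the spare pack.
- pocket1 (a point): The same for the middle pocket: free.
- pocket2 (a point): The same for the pocket at the rack's +y end: free.
- spare_pack: A slim pack standing in pocket0; it stays there. Same shape and frame as slim_pack.
- riveter: Cordless riveting tool lying on its side on the bench beyond the charger and rack, about 260 by 190 by 62 mm, 1.4 kg; stays there. Origin on the bench under its barrel.
- parts_bin: Blue open bin 160 by 110 by 70 mm with rivets, to the robot's left; stays there. Origin at the centre of its underside.
- die_set: Steel die block 90 by 70 mm, 56 mm high, to the robot's right; stays there. Origin at the centre of its underside.

How it is judged:
By the outcome, as a careful person would: the job done as asked, in the order asked, and still so for the second after the job is handed in, with the robot touching nothing.
It also fails if it takes over 42 s, if anything falls off the work surface, if the arm or the gripper's body presses on something with over 40 N, if the wrist force passes 120 N, or if a joint passes its speed limit or range.

## Working session

There is one attempt and no reset: what is moved stays moved. The work goes in short steps, Python scripts to look and compute and a shell command to move; the robot and the scene stay as the last step left them, time stands still between calls to the robot, and variables do not carry over. Pictures are saved under pics/ and viewed, at most 10 in all, crops included, and the job is handed in when it is done.

```bash
mkdir -p pics; ls
python3 - <<'E'
from station import ctrl, optics
import cv2,pickle
o=ctrl.get_obs();print({k:o[k] for k in('t','tool_pos','tool_rot','opening','contact_force')})
d={}
for n in('side','top'):
    d[n]=optics.get_image(n);i=d[n]
    print(n,{k:i[k] for k in i if k!='image'})
    cv2.imwrite(f'pics/{n}0.png',cv2.resize(i['image'],(800,600),interpolation=cv2.INTER_CUBIC))
pickle.dump(d,open('d0.pkl','wb'))
E
```

```text
pics
{'t': 0.0, 'tool_pos': array([0.17773683, 0.59846724, 0.20313708]), 'tool_rot': array([-0.4520374 , -3.10835874,  0.00319974]), 'opening': 0.08517853554647409, 'contact_force': array([-0.07782643, -0.36158681, -0.13622387])}
side {'fx': 371.4848491414746, 'fy': 371.4848491414746, 'cx': 258.36856664379656, 'cy': 190.21461119281977, 'rvec': array([ 0.1722901 , -2.66715347,  1.556773  ]), 'tvec': array([0.54820318, 0.13002151, 1.07609225])}
top {'fx': 427.0792938840296, 'fy': 427.0792938840296, 'cx': 259.63545165608207, 'cy': 184.61610843989203, 'rvec': array([ 2.16584705, -2.14203311,  0.16312628]), 'tvec': array([-0.0183926 ,  0.54251436,  1.69469351])}
```

View pics/top0.png

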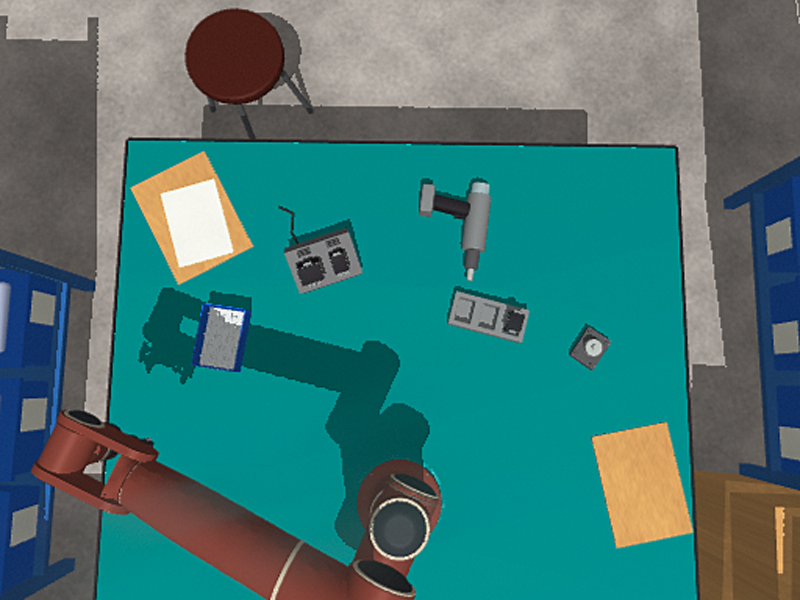

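View pics/side0.png

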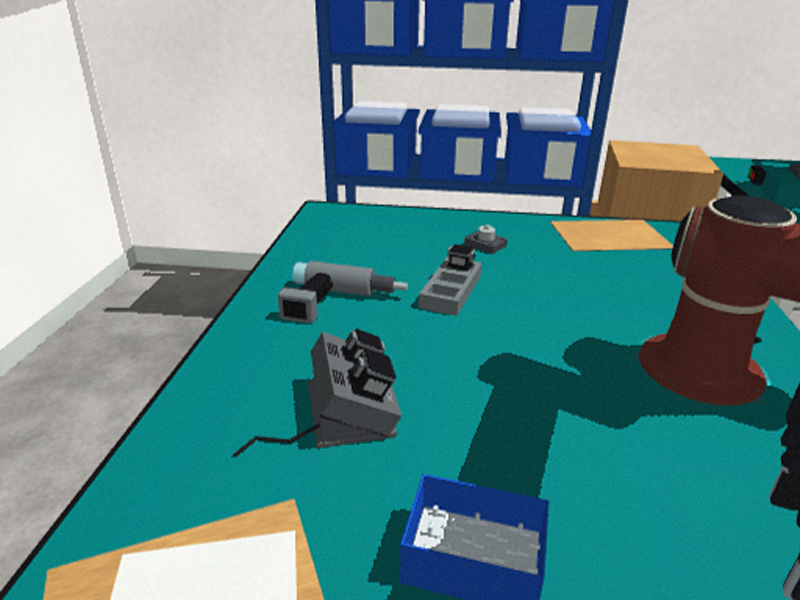

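The top view shows the charger at about (323,260) with the large pack in its left (+y) bay, bay1. The rack is at (487,315), with the spare pack in its right (-y) pocket. I'll enlarge that area.

```bash
cat > h.py <<'E'
import numpy as np,cv2,pickle
from scipy.spatial.transform import Rotation as R
def ray(i,u,v):
    Rm=R.from_rotvec(i['rvec']).as_matrix();c=-Rm.T@i['tvec']
    return c,Rm.T@np.array([(u-i['cx'])/i['fx'],(v-i['cy'])/i['fy'],1])
def atz(i,u,v,z):
    c,d=ray(i,u,v);return c+d*(z-c[2])/d[2]
def proj(i,P):
    return cv2.projectPoints(np.atleast_2d(np.float64(P)),i['rvec'],i['tvec'],np.array([[i['fx'],0,i['cx']],[0,i['fy'],i['cy']],[0,0,1]]),None)[0][:,0]
E
python3 - <<'E'
from h import *
d=pickle.load(open('d0.pkl','rb'))
im=d['top']['image'][128:228,176:344]
cv2.imwrite('pics/c0.png',cv2.resize(im,None,fx=4.75,fy=4.75,interpolation=cv2.INTER_CUBIC))
E
```

```text
(no output)
```

View pics/c0.png

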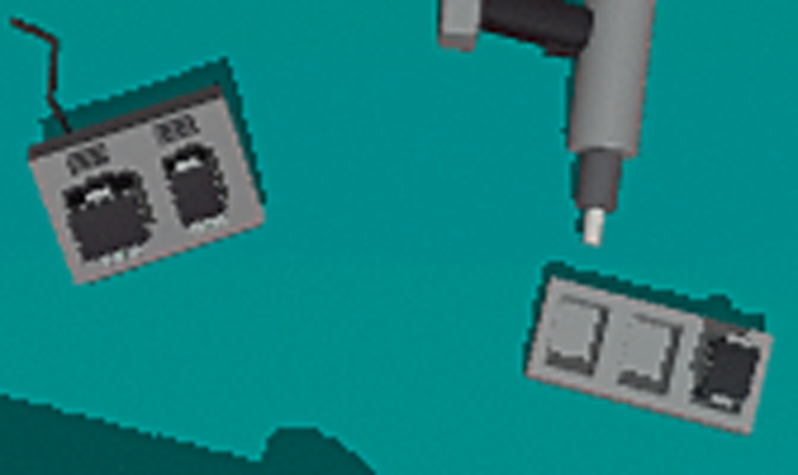

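```bash
cat > fit.py <<'E'
from h import *
from scipy.optimize import least_squares
d=pickle.load(open('d0.pkl','rb'));t=d['top']
px=lambda a:(np.array(a,float)+.5)/4.75-.5+[176,128]
def fit(P,uv,p0):
    f=lambda p:(proj(t,np.c_[P[:,:2]@np.array([[np.cos(p[2]),np.sin(p[2])],[-np.sin(p[2]),np.cos(p[2])]])+p[:2],P[:,2]])-uv).ravel()
    r=least_squares(f,p0);print(r.x,np.round(r.fun,1));return r.x
print('cam',ray(t,0,0)[0])
c=.0502;ch=fit(np.array([[c,.085,.105],[c,-.085,.105],[-c,-.085,.047],[-c,.085,.047]]),px([[32,158],[222,97],[265,220],[80,283]]),[.6,.1,0.])
rk=fit(np.array([[.043,.098,.036],[.043,-.098,.036],[-.043,-.098,.036],[-.043,.098,.036]]),px([[552,277],[773,337],[750,432],[528,375]]),[.6,-.2,0.])
def W(p,l): a=p[2];return np.array([p[0]+np.cos(a)*l[0]-np.sin(a)*l[1],p[1]+np.sin(a)*l[0]+np.cos(a)*l[1],l[2]])
b=W(ch,[0,.038,.076]);tabs=W(ch,[-.014,.038,.076+.028*.866])
print('bay1',b,'tabs',tabs)
print('pockets',[W(rk,[0,y,.004]) for y in(-.064,0,.064)])
# predicted cap corners
for s in d:
  i=d[s]
  ax=np.array([-.5,0,.866]);xs=np.array([.866,0,.5])
  for half in (1,):
    q=[np.array([0,.038,.076])+ax*.050+xs*sx*.023+np.array([0,sy*.029,0]) for sx,sy in((1,1),(1,-1),(-1,-1),(-1,1))]
    uv=proj(i,[W(ch,k) for k in q]); print(s,'cap',uv.round(1).tolist(), 'crop',((uv-[176,128]+.5)*4.75).round().tolist())
    print(s,'800',((uv+.5)*1.5625).round().tolist())
    print(s,'charger top 800',((proj(i,[W(ch,k) for k in ([c,.085,.105],[c,-.085,.105],[-c,-.085,.047],[-c,.085,.047])])+.5)*1.5625).round().tolist())
    print(s,'rack top 800',((proj(i,[W(rk,k) for k in ([.043,.098,.036],[.043,-.098,.036],[-.043,-.098,.036],[-.043,.098,.036])])+.5)*1.5625).round().tolist())
E
python3 fit.py
```

```text
cam [0.30074568 0.00560502 1.75390047]
[0.6031372  0.19741527 0.34091563] [-0.5  0.4  0.7 -0.4  0.5 -0.1 -0.7  0.1]
[ 0.47310329 -0.22731585 -0.24780728] [-0.1  0.1  0.2 -0.2  0.1  0.3 -0.3 -0.1]
bay1 [0.5904319  0.23322833 0.076     ] tabs [0.57723761 0.22854742 0.100248  ]
pockets [array([ 0.45740545, -0.28936082,  0.004     ]), array([ 0.47310329, -0.22731585,  0.004     ]), array([ 0.48880114, -0.16527089,  0.004     ])]
side cap [[235.1, 234.7], [231.1, 220.6], [247.4, 226.6], [252.2, 240.7]] crop [[283.0, 509.0], [264.0, 442.0], [342.0, 471.0], [364.0, 538.0]]
side 800 [[368.0, 368.0], [362.0, 345.0], [387.0, 355.0], [395.0, 377.0]]
side charger top 800 [[332.0, 394.0], [321.0, 331.0], [380.0, 353.0], [400.0, 416.0]]
side rack top 800 [[419.0, 294.0], [447.0, 257.0], [482.0, 263.0], [458.0, 301.0]]
top cap [[189.5, 171.9], [203.9, 167.1], [207.7, 177.7], [193.5, 182.4]] crop [[67.0, 211.0], [135.0, 188.0], [153.0, 238.0], [86.0, 261.0]]
top 800 [[297.0, 269.0], [319.0, 262.0], [325.0, 278.0], [303.0, 286.0]]
top charger top 800 [[285.0, 253.0], [349.0, 231.0], [363.0, 272.0], [300.0, 293.0]]
top rack top 800 [[457.0, 291.0], [530.0, 311.0], [522.0, 343.0], [448.0, 323.0]]
```

```bash
cat >> h.py <<'E'
def tool(yaw,tilt): # tool y along (cos yaw,sin yaw), tool z down tilted outwards by tilt
    z=np.array([np.sin(tilt)*np.cos(yaw),np.sin(tilt)*np.sin(yaw),-np.cos(tilt)])
    y=np.array([np.cos(tilt)*np.cos(yaw),np.cos(tilt)*np.sin(yaw),np.sin(tilt)])
    return R.from_matrix(np.c_[np.cross(y,z),y,z])
def plan(p,Rt):
    from station import ctrl
    o=ctrl.get_obs();R0=R.from_rotvec(o['tool_rot'])
    s=R0.inv().apply(np.array(p)-o['tool_pos']);w=(R0.inv()*Rt).as_rotvec()
    print('t',o['t'],'shift',s.round(4).tolist(),'turn',w.round(4).tolist(),'deg',np.degrees(np.linalg.norm(w)).round(1),'pos',o['tool_pos'].round(4),'F',o['contact_force'].round(1),'open',round(o['opening'],4),'q6',o['q'].round(2))
def axv(yaw): return np.array([-.5*np.cos(yaw),-.5*np.sin(yaw),.866])
E
python3 -c "
from h import *
plan(np.array([.5904,.2332,.076])+axv(.341)*.13,tool(.341,np.pi/6))"
```

```text
t 0.1 shift [-0.4471, -0.271, 0.0151] turn [-0.4858, -0.2456, 0.919] deg 61.2 pos [0.1777 0.5986 0.2033] F [-0.2 -0.4  0.6] open 0.0854 q6 [ 1.16  0.05  1.61  0.    1.48 -0.12]
```

```bash
python3 -m jog '[[[-0.045,-0.027,0],[-0.04,-0.02,0.08]],[[-0.085,-0.052,0],[-0.08,-0.04,0.16]],[[-0.125,-0.076,0],[-0.12,-0.06,0.24]],[[-0.165,-0.1,0],[-0.17,-0.08,0.32]],[[-0.205,-0.125,0],[-0.21,-0.11,0.4]]]' 1 20
python3 -c "
from h import *
plan(np.array([.5904,.2332,.076])+axv(.341)*.13,tool(.341,np.pi/6))"
```

```text
t: 0.6
tool_pos: [0.3397, 0.4191, 0.2039]
tool_rot: [1.016, 2.81, 0.288]
contact_force: [0.5, -0.3, 0.6]
opening: 0.0854
grip_force: 0.0
t 0.6 shift [-0.2771, -0.0431, 0.0244] turn [-0.2713, -0.1349, 0.5165] deg 34.3 pos [0.3397 0.4191 0.2039] F [ 0.5 -0.3  0.6] open 0.0854 q6 [ 0.78 -0.32  1.97 -0.04  1.26 -0.09]
```

```bash
python3 -m jog '[[[-0.049,-0.008,0.004],[-0.05,-0.025,0.09]],[[-0.097,-0.015,0.009],[-0.1,-0.05,0.18]],[[-0.145,-0.023,0.013],[-0.15,-0.075,0.28]],[[-0.193,-0.03,0.017],[-0.2,-0.1,0.38]],[[-0.24,-0.037,0.021],[-0.24,-0.12,0.46]]]' 1 20
python3 -c "
from h import *
plan(np.array([.5904,.2332,.076])+axv(.341)*.13,tool(.341,np.pi/6))"
```

```text
t: 1.1
tool_pos: [0.5042, 0.2399, 0.1907]
tool_rot: [1.547, 2.335, 0.574]
contact_force: [0.3, 0.9, -1.1]
opening: 0.0853
grip_force: 0.0
t 1.1 shift [-0.0359, 0.0094, 0.008] turn [-0.0312, -0.0147, 0.0559] deg 3.8 pos [0.5042 0.2399 0.1907] F [ 0.3  0.9 -1.1] open 0.0853 q6 [ 0.29 -0.46  2.14  0.05  0.97 -0.13]
```

Finish the approach and take a wrist image (plus an undistorted view).

```bash
python3 -m jog '[[[-0.036,0.0095,0.008],[-0.031,-0.015,0.056]],[[-0.036,0.0095,0.008],[-0.031,-0.015,0.056]],[[-0.036,0.0095,0.008],[-0.031,-0.015,0.056]]]' 1 20
python3 - <<'E'
from h import *
from station import ctrl,optics
o=ctrl.get_obs();i=optics.get_image('wrist');i['pos']=o['tool_pos'];i['rot']=o['tool_rot']
pickle.dump(i,open('w1.pkl','wb'))
print({k:i[k] for k in i if k!='image'})
plan(np.array([.5904,.2332,.076])+axv(.341)*.13,tool(.341,np.pi/6))
cv2.imwrite('pics/w1.png',cv2.resize(i['image'],(800,600),interpolation=cv2.INTER_CUBIC))
E
```

```text
t: 1.4
tool_pos: [0.5287, 0.2126, 0.1884]
tool_rot: [1.601, 2.272, 0.604]
contact_force: [-0.7, 1.0, -0.6]
opening: 0.0852
grip_force: 0.0
{'fx': 297.3186396354542, 'fy': 297.3186396354542, 'cx': 254.25208500678062, 'cy': 186.01245503929266, 'mount': array([[ 5.71156310e-04, -9.63443357e-01, -2.67911500e-01,
         6.69572947e-02],
       [ 9.99999791e-01,  6.31305434e-04, -1.38369707e-04,
         3.72504483e-04],
       [ 3.02445361e-04, -2.67911365e-01,  9.63443516e-01,
        -1.69510215e-01],
       [ 0.00000000e+00,  0.00000000e+00,  0.00000000e+00,
         1.00000000e+00]]), 'pos': array([0.52866501, 0.21255025, 0.18836106]), 'rot': array([1.60065079, 2.27160659, 0.60398747])}
t 1.45 shift [-0.002, -0.0002, 0.0002] turn [-0.0028, -0.0012, 0.0034] deg 0.3 pos [0.5285 0.2134 0.1888] F [-0.1  0.3 -0.1] open 0.0849 q6 [ 0.22 -0.44  2.14  0.08  0.93 -0.15]
```

View pics/w1.png

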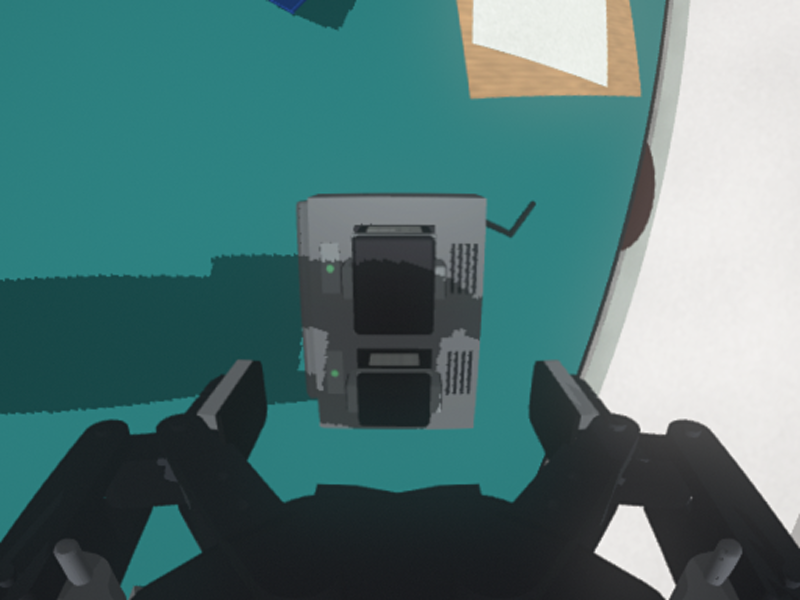

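The wrist view shows the large pack's cap with corners near (354,237), (435,237), (433,334) and (355,334). The sloping top's corners are near (486,197), (474,429) and (319,429). I'll fit the charger pose to these.

```bash
cat >> h.py <<'E'
def wproj(i,P):
    Rt=R.from_rotvec(i['rot']);M=np.linalg.inv(i['mount'])
    q=Rt.inv().apply(np.atleast_2d(P)-i['pos']);c=q@M[:3,:3].T+M[:3,3]
    r=np.hypot(c[:,0],c[:,1]);th=np.arctan2(r,c[:,2])
    return np.c_[i['cx']+i['fx']*th*c[:,0]/r,i['cy']+i['fy']*th*c[:,1]/r]
def W(p,L):
    L=np.atleast_2d(L);a=p[2];return np.c_[p[0]+np.cos(a)*L[:,0]-np.sin(a)*L[:,1],p[1]+np.sin(a)*L[:,0]+np.cos(a)*L[:,1],L[:,2]]
ax=np.array([-.5,0,.866]);xs=np.array([.866,0,.5])
def bay(by,h,u,v): return np.array([0,by,.076])+ax*h+xs*u+np.array([0,v,0])
E
python3 - <<'E'
from h import *
from scipy.optimize import least_squares
i=pickle.load(open('w1.pkl','rb'))
uv=np.array([[354,237],[435,237],[433,334],[355,334],[486,197],[474,429],[319,429.]])/1.5625-.5
L=np.array([bay(.038,.05,-.023,.029),bay(.038,.05,.023,.029),bay(.038,.05,.023,-.029),bay(.038,.05,-.023,-.029),
 bay(0,0,.058,.085),bay(0,0,.058,-.085),bay(0,0,-.058,-.085)])
for s in (slice(0,4),slice(0,7)):
  for zf in (0,1):
    f=lambda p:(wproj(i,W(p,L[s])+[0,0,p[3]*zf])-uv[s]).ravel()
    r=least_squares(f,[.603,.197,.341,0]);print(r.x.round(4),r.fun.round(1),'bay1',W(r.x,bay(.038,0,0,0)).round(4))
E
```

```text
[0.6003 0.1982 0.3429 0.    ] [-1.4 -1.1  1.3 -1.1  1.1  1.3 -0.4  1.2] bay1 [[0.5875 0.234  0.076 ]]
[ 0.6055  0.1973  0.3389 -0.0088] [-0.3 -0.1  0.2  0.1 -0.1  0.1  0.3 -0.2] bay1 [[0.5929 0.2331 0.076 ]]
[0.6005 0.198  0.3432 0.    ] [-1.2 -0.8  1.4 -0.8  1.2  1.6 -0.2  1.5 -0.5  0.2 -1.  -0.9  0.1 -1.2] bay1 [[0.5877 0.2338 0.076 ]]
[ 6.009e-01  1.980e-01  3.428e-01 -5.000e-04] [-1.1 -0.8  1.3 -0.7  1.1  1.5 -0.2  1.4 -0.6  0.4 -1.1 -1.   0.1 -1.4] bay1 [[0.5881 0.2337 0.076 ]]
```

```bash
python3 -c "
from h import *
plan(np.array([.5885,.2337,.076])+axv(.342)*.055,tool(.342,np.pi/6))
plan(np.array([.5885,.2337,.076])+axv(.342)*.005,tool(.342,np.pi/6))"
```

```text
t 1.45 shift [-0.001, -0.0013, 0.0743] turn [-0.0028, -0.0007, 0.0026] deg 0.2 pos [0.5285 0.2134 0.1888] F [-0.1  0.3 -0.1] open 0.0849 q6 [ 0.22 -0.44  2.14  0.08  0.93 -0.15]
t 1.45 shift [-0.0011, -0.0012, 0.1243] turn [-0.0028, -0.0007, 0.0026] deg 0.2 pos [0.5285 0.2134 0.1888] F [-0.1  0.3 -0.1] open 0.0849 q6 [ 0.22 -0.44  2.14  0.08  0.93 -0.15]
```

```bash
python3 -m jog '[[[-0.001,-0.001,0.035],[0,0,0]],[[-0.001,-0.001,0.07],[0,0,0]],[[-0.001,-0.001,0.095],[0,0,0]],[[-0.001,-0.001,0.112],[0,0,0]],[[-0.001,-0.001,0.124],[0,0,0]]]' 1 20
python3 -m jog '[[[0,0,0],[0,0,0]],[[0,0,0],[0,0,0]]]'
python3 - <<'E'
from h import *
from station import ctrl,optics
o=ctrl.get_obs();i=optics.get_image('wrist');i['pos']=o['tool_pos'];i['rot']=o['tool_rot']
pickle.dump(i,open('w2.pkl','wb'))
plan(np.array([.5885,.2337,.076])+axv(.342)*.005,tool(.342,np.pi/6))
cv2.imwrite('pics/w2.png',cv2.resize(i['image'][120:360,100:420],(800,600),interpolation=cv2.INTER_CUBIC))
E
```

```text
t: 1.95
tool_pos: [0.5855, 0.2347, 0.0794]
tool_rot: [1.596, 2.276, 0.604]
contact_force: [-0.1, 0.0, 0.7]
opening: 0.0852
grip_force: 0.0
t: 2.15
tool_pos: [0.5861, 0.2341, 0.0814]
tool_rot: [1.596, 2.274, 0.606]
contact_force: [-0.1, -0.5, 0.4]
opening: 0.0855
grip_force: 0.0
t 2.2 shift [-0.0008, -0.0015, 0.0012] turn [-0.0007, -0.0011, 0.0041] deg 0.2 pos [0.5865 0.2339 0.0821] F [ 0.5 -0.   0. ] open 0.0855 q6 [ 0.24 -0.14  2.09  0.09  0.68 -0.16]
```

View pics/w2.png

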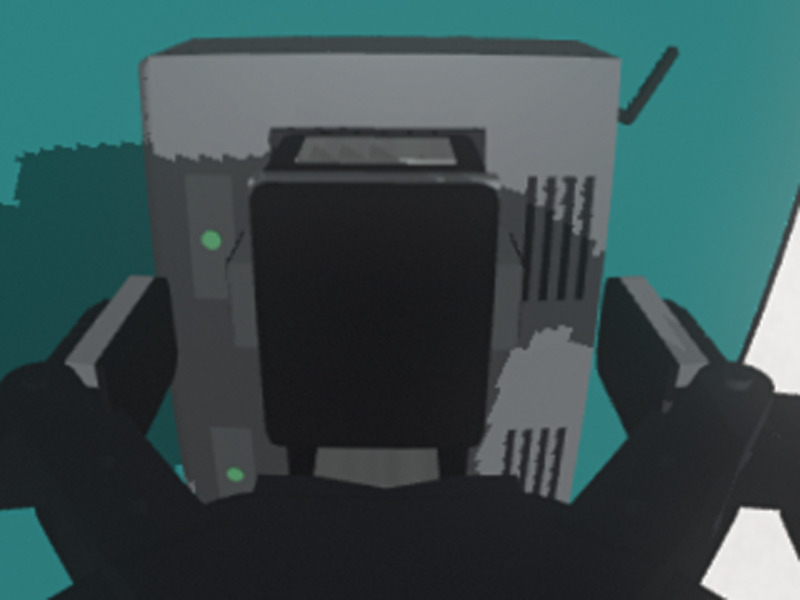

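The pack sits about 1.5–2 mm toward tool -y: its cap centre is at 376, the fingers' centre at 387. I'll correct for that, then close.

```bash
python3 -m jog '[[[-0.0005,-0.0017,0.001],[0,0,0]],[[-0.0005,-0.0017,0.001],[0,0,0]],[[-0.0005,-0.0017,0.001],[0,0,0]]]' 1 20
python3 -m jog '[[[0,0,0],[0,0,0]],[[0,0,0],[0,0,0]],[[0,0,0],[0,0,0]],[[0,0,0],[0,0,0]],[[0,0,0],[0,0,0]]]' 0 30
python3 -m jog '[[[0,0,0],[0,0,0]],[[0,0,0],[0,0,0]],[[0,0,0],[0,0,0]],[[0,0,0],[0,0,0]],[[0,0,0],[0,0,0]]]' 0 30
```

```text
t: 2.5
tool_pos: [0.586, 0.2321, 0.0801]
tool_rot: [1.598, 2.271, 0.606]
contact_force: [-0.4, 0.6, -0.1]
opening: 0.0855
grip_force: 0.0
t: 3.0
tool_pos: [0.5854, 0.2318, 0.0797]
tool_rot: [1.599, 2.273, 0.604]
contact_force: [-7.9, -3.2, 6.6]
opening: 0.0453
grip_force: 31.3
t: 3.5
tool_pos: [0.5855, 0.2319, 0.0798]
tool_rot: [1.598, 2.273, 0.604]
contact_force: [-7.9, -2.6, 7.1]
opening: 0.0456
grip_force: 31.3
```

Run:
```python
from h import *
from station import ctrl,optics
i=optics.get_image('wrist');s=optics.get_image('side')
a=cv2.resize(i['image'][140:320,140:380],(800,600),interpolation=cv2.INTER_CUBIC)
b=cv2.resize(s['image'][190:290,190:270],(480,600),interpolation=cv2.INTER_CUBIC)
cv2.imwrite('pics/w3.png',cv2.resize(np.hstack([a,b]),(800,375)))
```

```text
(no output)
```

View pics/w3.png

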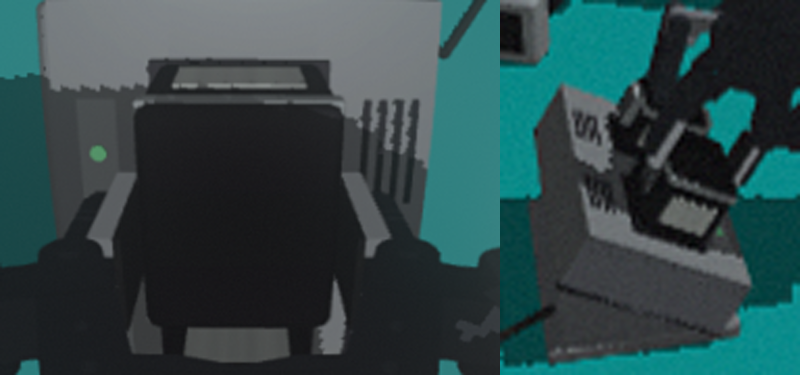

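Both pads bear evenly on the tabs and the pose is as planned. I'll lift slowly along the bay axis and watch the force.

```bash
python3 -m jog '[[[0,0,-0.001],[0,0,0]],[[0,0,-0.002],[0,0,0]],[[0,0,-0.003],[0,0,0]],[[0,0,-0.004],[0,0,0]],[[0,0,-0.005],[0,0,0]]]' 0 30
python3 -m jog '[[[0,0,-0.002],[0,0,0]],[[0,0,-0.004],[0,0,0]],[[0,0,-0.006],[0,0,0]]]' 0 30
```

```text
t: 4.1
tool_pos: [0.5831, 0.2311, 0.0833]
tool_rot: [1.599, 2.273, 0.604]
contact_force: [0.9, 0.6, -3.9]
opening: 0.0454
grip_force: 31.5
t: 4.4
tool_pos: [0.5801, 0.2301, 0.0887]
tool_rot: [1.599, 2.273, 0.604]
contact_force: [-0.5, -0.7, -3.7]
opening: 0.0454
grip_force: 31.6
```

Only the pack's weight (about 4 N) shows, so the latch is free. I'll keep lifting along the axis.

```bash
python3 -m jog '[[[0,0,-0.01],[0,0,0]],[[0,0,-0.025],[0,0,0]],[[0,0,-0.04],[0,0,0]],[[0,0,-0.06],[0,0,0]],[[0,0,-0.08],[0,0,0]]]' 0 30
python3 - <<'E'
from h import *
from station import optics
rk=[.4731,-.2273,-.2478]
for y in(0,.064):
    p=W(rk,[0,y,.004])[0]; print(p.round(4)); plan(p+[0,0,.039+.10],tool(rk[2],0))
E
```

```text
t: 4.9
tool_pos: [0.542, 0.2165, 0.1589]
tool_rot: [1.599, 2.273, 0.604]
contact_force: [0.4, -0.0, -3.6]
opening: 0.0456
grip_force: 32.8
[ 0.4731 -0.2273  0.004 ]
t 4.9 shift [-0.3944, -0.1944, -0.0927] turn [0.5052, -0.1532, 0.5791] deg 44.9 pos [0.542  0.2165 0.1589] F [ 0.4 -0.  -3.6] open 0.0456 q6 [ 0.22 -0.37  2.14  0.08  0.86 -0.16]
[ 0.4888 -0.1653  0.004 ]
t 4.9 shift [-0.3413, -0.1634, -0.075] turn [0.5052, -0.1532, 0.5791] deg 44.9 pos [0.542  0.2165 0.1589] F [ 0.4 -0.  -3.6] open 0.0456 q6 [ 0.22 -0.37  2.14  0.08  0.86 -0.16]
```

```bash
python3 -m jog '[[[-0.008,-0.005,-0.03],[0,0,0]],[[-0.03,-0.015,-0.06],[0.05,-0.015,0.058]],[[-0.065,-0.03,-0.075],[0.1,-0.03,0.115]],[[-0.105,-0.05,-0.085],[0.15,-0.045,0.17]],[[-0.145,-0.07,-0.09],[0.2,-0.06,0.23]]]' 0 30
python3 - <<'E'
from h import *
rk=[.4731,-.2273,-.2478]
p=W(rk,[0,.064,.004])[0]; plan(p+[0,0,.039+.10],tool(rk[2],0))
E
```

```text
t: 5.4
tool_pos: [0.4924, 0.0434, 0.204]
tool_rot: [1.963, 2.177, 0.387]
contact_force: [1.5, 0.1, -4.1]
opening: 0.0452
grip_force: 32.8
t 5.4 shift [-0.2092, -0.0417, 0.0424] turn [0.3085, -0.0931, 0.3481] deg 27.2 pos [0.4924 0.0434 0.204 ] F [ 1.5  0.1 -4.1] open 0.0452 q6 [-0.13 -0.53  2.13  0.11  1.25 -0.25]
```

```bash
python3 -m jog '[[[-0.045,-0.009,0.008],[0.065,-0.02,0.07]],[[-0.09,-0.018,0.018],[0.13,-0.04,0.145]],[[-0.135,-0.027,0.027],[0.2,-0.06,0.22]],[[-0.175,-0.035,0.035],[0.26,-0.078,0.29]],[[-0.209,-0.042,0.042],[0.308,-0.093,0.348]]]' 0 30
python3 -m jog '[[[0,0,0],[0,0,0]],[[0,0,0],[0,0,0]]]'
python3 - <<'E'
from h import *
from station import ctrl,optics
o=ctrl.get_obs();i=optics.get_image('wrist');i['pos']=o['tool_pos'];i['rot']=o['tool_rot'];pickle.dump(i,open('w4.pkl','wb'))
rk=[.4731,-.2273,-.2478]
p=W(rk,[0,.064,.004])[0]; plan(p+[0,0,.039+.10],tool(rk[2],0))
L=[[sx*.043,sy*.098,.036] for sx in(-1,1) for sy in (1,-1)]+[[sx*.031,.064+sy*.021,.036] for sx in(-1,1) for sy in (1,-1)]
print(((wproj(i,W(rk,L))+.5)*1.5625).round().tolist())
cv2.imwrite('pics/w4.png',cv2.resize(i['image'],(800,600),interpolation=cv2.INTER_CUBIC))
E
```

```text
t: 5.9
tool_pos: [0.4888, -0.1661, 0.1411]
tool_rot: [-2.48, -1.926, 0.003]
contact_force: [1.2, 0.4, -3.4]
opening: 0.0454
grip_force: 32.8
t: 6.1
tool_pos: [0.4888, -0.1642, 0.1408]
tool_rot: [-2.477, -1.929, 0.0]
contact_force: [-1.0, -0.5, -3.6]
opening: 0.0453
grip_force: 33.1
t 6.15 shift [-0.0017, 0.0003, -0.0018] turn [-0.0009, -0.0008, 0.0013] deg 0.1 pos [ 0.4889 -0.1635  0.1412] F [-0.5 -0.4 -4.1] open 0.0452 q6 [-0.47 -0.16  1.93  0.    1.38 -0.22]
[[326.0, 224.0], [341.0, 489.0], [470.0, 224.0], [455.0, 489.0], [346.0, 245.0], [348.0, 312.0], [449.0, 245.0], [447.0, 312.0]]
```

View pics/w4.png

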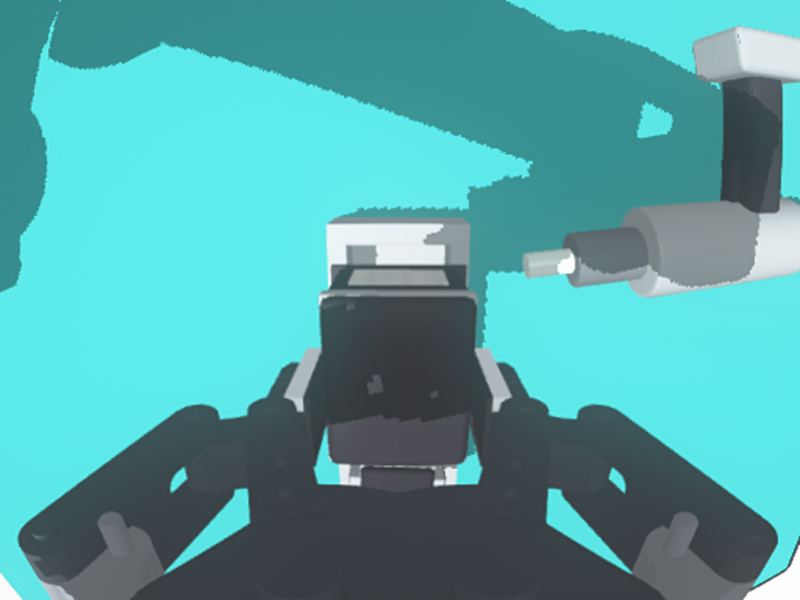

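The rack edges (327 to 470, top 221) and the pocket edge (246) match the prediction to within about 1 mm. The pack hangs square over pocket2, so I'll lower it.

```bash
python3 -c "
from h import *
i=pickle.load(open('w4.pkl','rb'));Rt=R.from_rotvec(i['rot'])
L=np.array([[.029,-.023,-.045],[.029,.023,-.045],[-.029,.023,-.045],[-.029,-.023,-.045]])
print(((wproj(i,Rt.apply(L)+i['pos'])+.5)*1.5625).round().tolist())"
python3 -m jog '[[[-0.001,0,0.015],[0,0,0]],[[-0.001,0,0.032],[0,0,0]],[[-0.001,0,0.048],[0,0,0]],[[-0.001,0,0.058],[0,0,0]],[[-0.001,0,0.064],[0,0,0]]]' 0 30
python3 -m jog '[[[0,0,0.006],[0,0,0]],[[0,0,0.012],[0,0,0]],[[0,0,0.016],[0,0,0]],[[0,0,0.019],[0,0,0]],[[0,0,0.021],[0,0,0]]]' 0 30
python3 -m jog '[[[0,0,0.001],[0,0,0]],[[0,0,0.002],[0,0,0]],[[0,0,0.003],[0,0,0]]]' 0 30
```

```text
[[315.0, 303.0], [477.0, 303.0], [465.0, 469.0], [327.0, 469.0]]
t: 6.65
tool_pos: [0.4878, -0.1637, 0.0754]
tool_rot: [-2.474, -1.931, 0.002]
contact_force: [-0.2, 0.3, -4.8]
opening: 0.0452
grip_force: 33.0
t: 7.15
tool_pos: [0.4886, -0.1648, 0.0558]
tool_rot: [-2.477, -1.931, 0.001]
contact_force: [0.0, 0.1, -4.2]
opening: 0.0454
grip_force: 33.0
t: 7.45
tool_pos: [0.4887, -0.1649, 0.053]
tool_rot: [-2.477, -1.931, 0.001]
contact_force: [0.6, 0.4, -3.9]
opening: 0.045
grip_force: 33.0
```

```bash
for k in 1; do python3 -m jog '[[[0,0,0.001],[0,0,0]],[[0,0,0.002],[0,0,0]],[[0,0,0.003],[0,0,0]],[[0,0,0.004],[0,0,0]],[[0,0,0.005],[0,0,0]]]' 0 30 | egrep 'pos|contact'; done
python3 -m jog '[[[0,0,0.0007],[0,0,0]],[[0,0,0.0014],[0,0,0]],[[0,0,0.002],[0,0,0]]]' 0 30 | egrep 'pos|contact'
```

```text
tool_pos: [0.4885, -0.1647, 0.0477]
contact_force: [-1.1, 0.6, -5.1]
tool_pos: [0.4885, -0.1647, 0.0458]
contact_force: [0.3, 0.3, -4.5]
```

```bash
python3 -m jog '[[[0,0,0.0005],[0,0,0]],[[0,0,0.001],[0,0,0]]]' 0 30 | egrep 'pos|contact'
python3 -m jog '[[[0,0,0.0005],[0,0,0]],[[0,0,0.001],[0,0,0]]]' 0 30 | egrep 'pos|contact'
```

```text
tool_pos: [0.4885, -0.1647, 0.0448]
contact_force: [-0.1, 0.1, -3.9]
tool_pos: [0.4885, -0.1647, 0.0438]
contact_force: [0.3, -0.5, -4.9]
```

```bash
python3 -m jog '[[[0,0,0.0005],[0,0,0]],[[0,0,0.001],[0,0,0]]]' 0 30 | egrep 'pos|contact'
```

```text
tool_pos: [0.4885, -0.1648, 0.0433]
contact_force: [-1.5, 0.1, 0.9]
```

The pack is on the pocket floor: the pull turned from -4.5 to +0.9 N at the expected height. Releasing now.

```bash
python3 -m jog '[[[0,0,0],[0,0,0]],[[0,0,0],[0,0,0]],[[0,0,0],[0,0,0]],[[0,0,0],[0,0,0]],[[0,0,0],[0,0,0]]]' 0.88 20
python3 - <<'E'
from h import *
from station import ctrl,optics
o=ctrl.get_obs();i=optics.get_image('wrist');s=optics.get_image('side')
a=cv2.resize(i['image'][140:320,140:380],(800,600),interpolation=cv2.INTER_CUBIC)
b=cv2.resize(s['image'][130:230,250:330],(480,600),interpolation=cv2.INTER_CUBIC)
cv2.imwrite('pics/w5.png',cv2.resize(np.hstack([a,b]),(800,375)))
E
```

```text
t: 9.35
tool_pos: [0.4889, -0.1649, 0.0433]
tool_rot: [-2.477, -1.931, 0.001]
contact_force: [0.3, 0.4, 0.5]
opening: 0.0749
grip_force: 0.0
```

View pics/w5.png

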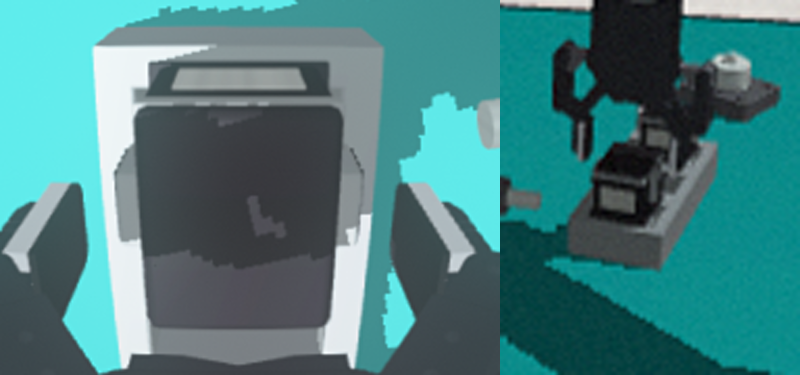

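The pack stands upright in the end pocket, its tabs are sprung out at (125,185) and (350,190), and both fingers are clear of it. I'll retreat straight up.

```bash
python3 -m jog '[[[0,0,-0.02],[0,0,0]],[[0,0,-0.05],[0,0,0]],[[0,0,-0.085],[0,0,0]],[[0,0,-0.12],[0,0,0]],[[0,0,-0.15],[0,0,0]]]' 0.88 20
python3 -m jog '[[[-0.03,-0.04,-0.03],[0,0,0]],[[-0.03,-0.08,-0.05],[0,0,0]],[[-0.03,-0.1,-0.05],[0,0,0]],[[-0.03,-0.1,-0.05],[0,0,0]]]'
python3 - <<'E'
from h import *
from station import optics
s=optics.get_image('side');t=optics.get_image('top')
b=cv2.resize(s['image'][130:290,190:340],(560,600),interpolation=cv2.INTER_CUBIC)
a=cv2.resize(t['image'][120:230,170:350],(800,489),interpolation=cv2.INTER_CUBIC)
a=cv2.copyMakeBorder(a,0,111,0,0,cv2.BORDER_CONSTANT)
cv2.imwrite('pics/f.png',cv2.resize(np.hstack([a,b]),(800,353)))
rk=[.4731,-.2273,-.2478]
L=[[sx*.023,.064+sy*.029,.088] for sx in(-1,1) for sy in(1,-1)]
print(((proj(s,W(rk,L))-[190,130])*3.733*.588+[471,0]).round().tolist())
E
```

```text
t: 9.95
tool_pos: [0.489, -0.1649, 0.195]
tool_rot: [-2.478, -1.931, 0.0]
contact_force: [-0.5, -0.1, -0.3]
opening: 0.0752
grip_force: 0.0
t: 10.35
tool_pos: [0.3836, -0.1697, 0.2445]
tool_rot: [2.477, 1.928, 0.001]
contact_force: [0.2, 0.4, -0.3]
opening: 0.075
grip_force: 0.0
[[686.0, 102.0], [697.0, 86.0], [656.0, 96.0], [669.0, 80.0]]
```

View pics/f.png

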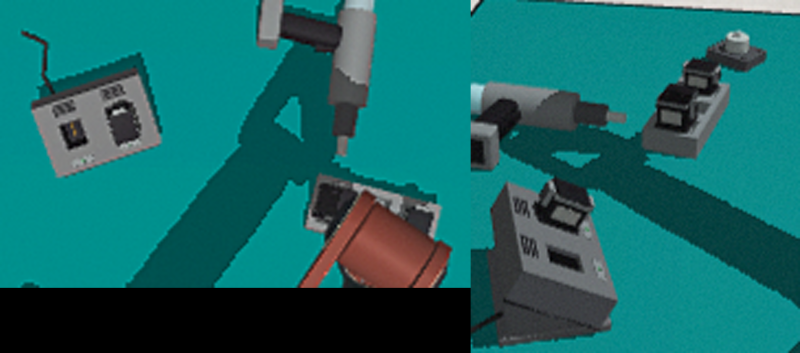

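The large pack stands fully home in the end pocket, with its cap at the predicted pixels. The slim pack is still in the charger, the spare is still in the rack, and the arm is clear.

```bash
python3 -c "
from station import job
print(job.finish_job())"
```

```text
the job is handed in; nothing more can be done
None
```

The large pack came out of its bay with both tabs pressed and no sign of the latch catching; it now stands upright and fully home in pocket2, released, and I handed the job in after about 10 s of robot time with the other packs still in their places.

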